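Offer a spindle blank up to the lathe's sprung drive centre

TASK

Take the square wooden blank off the bench and offer it up to the lathe, in line with the spindle, with the middle of one end (either will do) on the sprung point of the drive centre in the headstock. Push it along until the point is pressed right back and the end of the blank sits hard against the crown of teeth, without ramming it, and finish still holding it there with a steady, moderate push, as you would while the tailstock is brought up. Do not put it down or let go, and leave the other things on the bench alone.

Things in the scene. Friction and masses are not known exactly. Their poses are not given: they have to be found in the camera images.
- lathe: A grey bench wood lathe, fixed; origin on the bench right under the teeth of its drive centre; +y into the headstock, -y along the bed to the tailstock, z up. Spindle axis level, along y, 185 mm above the bench. Bed 92 mm wide, top 90 mm high, y -465 to 195 mm. Headstock y 45 to 230 mm, 142 mm wide, top 254 mm high, motor behind it to x = 166 mm.
- crown: The fixed crown of the drive centre in the spindle (spindle locked): a dark steel body 26 mm across with a ring of eight blunt teeth 25 mm across. Origin on the spindle axis in the plane of the tooth tips, 185 mm above the bench; its axes are parallel to the lathe's, +y into the headstock. The teeth are the hard stop.
- tail_tip (a point): The tip of the tailstock's point, on the spindle axis 297 mm from the teeth: the tailstock is wound back out of the way. Its body is at most 215 mm above the bench, its lever 250 mm.
- rest_top (a point): The middle of the top of the tool rest, a bar 130 mm long parallel to the bed and 20 mm wide, slid along towards the tailstock; 190 mm above the bench, 72 mm to the -x side of the spindle axis, 255 mm from the teeth.
- point_tip (a point): The tip of the sprung point in the middle of the crown; at rest it stands 8 mm proud of the teeth, towards the tailstock, on the spindle axis.
- point (a joint): How far the sprung point is pushed back into the crown, in m: 0 at rest, 0.008 when a flat end touches the teeth. The spring takes about 4 N to start and 11 N at 8 mm; any push beyond that is carried by the teeth. A push of 15 to 30 N in all is right.
- blank: A loose square wooden turning blank, 180 mm long along its x axis, 40 x 40 mm in section, 0.14 to 0.28 kg. Origin at the centre of its underside as it lies on the bench. Its sides are parallel and its two ends are alike, each marked with diagonals and a prick in the middle.
- blank_end_a (a point): The middle of the blank's end at +x, 90 mm from its middle and 20 mm above its underside.
- blank_end_b (a point): The middle of the blank's other end, at -x.
- wax_tin: Bystander: a round metal tin of wax, 79 mm across, 32 mm high; origin at the centre of its underside.
- finial: Bystander: a finished turned wooden finial standing upright, 52 mm across its foot, 108 mm high; origin at the centre of its underside.
- gouge: Bystander: a turning gouge lying on the bench, 370 mm long along its x axis (wooden handle to -x, blade to +x), 32 mm thick; origin 190 mm from the handle's butt, on the bench.
There are look-alikes about, which are no part of the job. There is more than one size of the blank; the one meant has the size given above.

How it is judged:
On the way:
1. the blank is lifted clear of the bench in the gripper (height (world z) of blank above 0.06 m and contact force between the fingers and blank above 1 N), for 0.2 s.
At the end, for the whole second after the job is handed in: Through the last second the robot holds the blank still, one end's middle within 6 mm of the crown's centre, its length within 4.5 degrees of the spindle; the point is pressed back over 7 mm, the teeth carry over 2 N, and the whole push is under 50 N (distance between any of blank_end_a, blank_end_b and crown below 0.006 m and angle between the x axis of blank and the y axis of crown, either way round below 0.08 rad and value of joint point above 0.007 m and contact force between blank and crown above 2 N and contact force between blank and lathe below 50 N and contact force between the fingers and blank above 1 N and linear speed of blank below 0.01 m/s); the arm keeps its last pose, push and grip.
It fails at once if the blank is rammed into the lathe (over 80 N) (contact force between blank and lathe above 80 N).
It fails at once if a bystander is moved more than 30 mm (distance of any of wax_tin, finial, gouge from where it was at the start of the episode above 0.03 m).
It also fails if it takes over 43 s, if anything falls off the work surface, if the arm or the gripper's body presses on something with over 40 N, if the wrist force passes 120 N, or if a joint passes its speed limit or range.

ROBOT

A 6-joint arm with a two-finger parallel gripper is mounted at the origin on the work surface. World frame = base frame: x ahead of the robot, y to its left, z up, the work surface at z = 0. Lengths are in m, angles in rad, forces in N, time in s.
With the tool pointing down it reaches from about 0.3 to 0.875 m from the base axis. Payload 4.2 kg.
Tool frame: the origin (TCP) lies on the front face of the gripper's body, between the roots of the fingers; the fingertips stand 73 mm ahead of it and the grasp point (between the pads) lies 54 mm ahead of it; z points along the fingers, y is the line along which they close (so a half turn about z gives the same grasp; the last joint's range is limited). The gripper opens to 85 mm and grips with 20 to 120 N. Pads are 22 mm wide; open, the fingers measure 114 mm over their backs; the gripper's body (76 mm by 85 mm) begins 54 mm behind the grasp point. The pads swing forward as they close: fully open they stand 13 mm farther back than shut.
Start: joints at [-1.353, 0.32, 1.565, -0, 1.257, -0.02], TCP at [0.135, -0.559, 0.304] pointing down, gripper open.
Joint ranges: [-3.11, 3.11], [-0.84, 2.01], [0.21, 2.61], [-1.34, 4.49], [0.05, 2.63], [-2.56, 2.56]. Speed limits (rad/s): [2.57, 2.57, 3.14, 3.14, 3.14, 3.14].

INTERFACE

Orientations are given as a unit quaternion [x, y, z, w].
In Python, from workcell import r gives the robot as it stands. The module is installed in compiled form; this text tells all that it offers.
- The arm moves only by the shell command python3 -m handwheel 'ROWS' [FORCE]. ROWS is JSON, a list of rows, each a list of 3 entries, a list of its own where there are three numbers: the finger opening in mm, from 0 to 85.4, then the shift along the tool's x, y, z in units of 30 mm (1.0 is 30 mm), then the turn about the tool's z in rad. In form: [[grip, [tx, ty, tz], twist], ...]. A call has 1 to 20 rows; each row shifts and turns the commanded pose from where the row before left it, along the tool's axes as they then stand; what a row does not reach is not made up. A row lasts 1/12 s, in which the tool goes at most 41.7 mm and 7.16 degrees, less where a joint would pass 70% of its speed; a pose out of reach is approached as far as the arm can. A call is refused whole if a number of a shift passes 1 or a number of a turn 0.125, either way. A call with a gripper value outside its range is refused whole. The fingers move at their own pace and stop on an object; FORCE is the grip in N (left out, the last holds). Time passes only in rows, so rows that do not move let the fingers close. It gives the time, the measured TCP pose, the force, the opening and the grip force at its end, in the units of the state.
- r.read_state(): the state, without advancing time (a new reading comes with each control period).
- r.read_camera(name): name is "scene" or "top" or "wrist"; returns a dict with "img" (384x512x3 uint8, blue, green, red), "intrinsics" (3x3 intrinsics, pixels), "dist" ([k1, k2, p1, p2, k3] as OpenCV has them; the pictures are not rectified), "position" and "orientation" of the camera in the world. Camera axes: x right, y down, z forward; pixel columns grow to the right and rows downward; lengths in m; the calibration is good to about 2 mm. A picture is of the moment at which its call begins. There is no depth.
- r.sign_off(): hands the job in; it is judged then, once.
The state is a dict: "time_s": time; "joints": joint angles; "joint_vel": joint speeds; "joint_torque": joint torques, N m; "tcp_pos": TCP position; "ee_rot": TCP orientation; "wrist_force": force on the tool from outside, world axes, zero at the start; "wrist_torque": the same for the moment, N m; "grip_width": opening from 0.0 (shut) to 1.0 (fully open); "grasp_force": force on a finger pad.
Only numpy, scipy, OpenCV 4.12 (cv2) and the standard library are available. Lean on these libraries where they do the work, as an engineer would, in place of code of your own. Each camera call takes 0.05 s, during which the arm holds its last target. There are 200 camera calls.

## Working session

There is one attempt and no reset: what is moved stays moved. The work goes in short steps, Python scripts to look and compute and a shell command to move; the robot and the scene stay as the last step left them, time stands still between calls to the robot, and variables do not carry over. Pictures are saved under pics/ and viewed, at most 10 in all, crops included, and the job is handed in when it is done.

```bash
mkdir -p pics; cat > h.py <<'E'
import numpy as np, cv2
from scipy.spatial.transform import Rotation as R
from workcell import r
def cam(n,save=None):
    c=r.read_camera(n)
    if save: cv2.imwrite('pics/'+save,c['img'])
    return c
def ray(c,uv):
    p=cv2.undistortPoints(np.array([[uv]],float),np.array(c['intrinsics']),np.array(c['dist']))[0,0]
    return np.array(c['position']),R.from_quat(c['orientation']).apply([p[0],p[1],1])
def onplane(c,uv,z):
    o,d=ray(c,uv); return o+d*(z-o[2])/d[2]
def proj(c,P):
    Ri=R.from_quat(c['orientation']).inv(); q=Ri.apply(np.atleast_2d(P)-np.array(c['position']))
    return cv2.projectPoints(q,np.zeros(3),np.zeros(3),np.array(c['intrinsics']),np.array(c['dist']))[0][:,0]
E
python3 - <<'E'
from h import *
for n in('scene','top'):
    c=cam(n,n+'0.png');print(n,c['position'],c['orientation'],c['intrinsics'][0])
s=r.read_state();print(s)
E
```

```text
scene [1.44577915 0.95540072 1.14339163] [ 0.3241981   0.83588778 -0.40790242 -0.17263497] [487.21950551   0.         256.6160826 ]
top [0.30245354 0.01101639 1.73279254] [ 0.71575191 -0.69564831  0.04357089 -0.04329206] [434.66595846   0.         259.57013579]
{'time_s': 0.1, 'joints': array([-1.35302034e+00,  3.20221588e-01,  1.56555473e+00,  2.12060331e-05,
        1.25740720e+00, -1.99834848e-02]), 'joint_vel': array([-0.00156512, -0.000781  , -0.0037305 ,  0.00118161,  0.00080955,
       -0.00145487]), 'joint_torque': array([ 6.43323415e-05, -4.16408908e+01, -2.34704375e+01, -5.00401904e-05,
        4.84342905e-03,  1.21359776e-06]), 'tcp_pos': array([ 0.13537445, -0.55851495,  0.30317081]), 'ee_rot': array([ 9.92942196e-01,  1.18596635e-01, -6.85021956e-05, -7.92539268e-04]), 'wrist_force': array([ 0.1253559 ,  0.23951295, -0.53538247]), 'wrist_torque': array([-0.08021491,  0.00352091,  0.02772641]), 'grasp_force': 0.0, 'grip_width': 1.003143110575759}
```

View pics/top0.png

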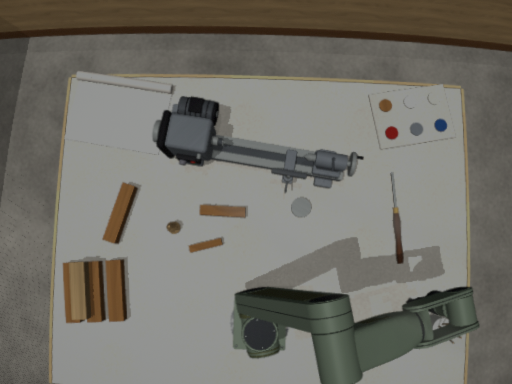

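View pics/scene0.png

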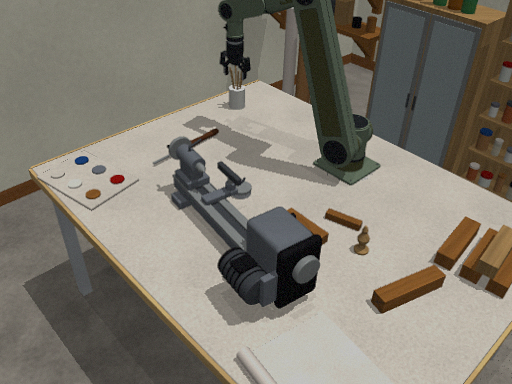

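The top view shows the square blank at about (222,211), roughly 46 x 11 px, which is the right size. The look-alikes are at (206,245) and (120,213). The lathe's headstock is at (190,135) and its tailstock at (335,163). The tin is at (301,207), the finial at (174,227), and the gouge at (398,225).

```bash
python3 - <<'E'
from h import *
c=cam('top');im=c['img']
hsv=cv2.cvtColor(im,cv2.COLOR_BGR2HSV)
m=((hsv[...,1]>120)&(hsv[...,2]>50)&(hsv[...,0]<25)).astype(np.uint8)
for k in cv2.findContours(m,0,2)[0]:
    if cv2.contourArea(k)<80: continue
    (u,v),_,_=cv2.minAreaRect(k)
    w=np.array([onplane(c,p[0].astype(float),.04)[:2] for p in k],np.float32)
    (x,y),(a,b),t=cv2.minAreaRect(w)
    if 60<u<260 and 170<v<330: 
        bx=cv2.boxPoints(((x,y),(a,b),t));e=bx[1]-bx[0];f=bx[2]-bx[1];g=e if np.hypot(*e)>np.hypot(*f) else f
        print((int(u),int(v)),np.round([x,y,a,b],3),'yaw',round(float(np.degrees(np.arctan2(g[1],g[0]))),1))
cr=im[85:200,140:370];cv2.imwrite('pics/topcrop.png',cv2.resize(cr,None,fx=3.4,fy=3.4,interpolation=cv2.INTER_CUBIC))
E
```

```text
(67, 292) [0.085 0.767 0.238 0.061] yaw 16.3
(94, 291) [0.099 0.655 0.238 0.058] yaw 1.9
(114, 290) [0.108 0.57  0.236 0.062] yaw 5.6
(205, 244) [0.3   0.219 0.023 0.125] yaw -74.1
(215, 210) [0.435 0.184 0.115 0.034] yaw 89.0
(118, 212) [0.414 0.57  0.054 0.236] yaw -16.4
```

View pics/topcrop.png

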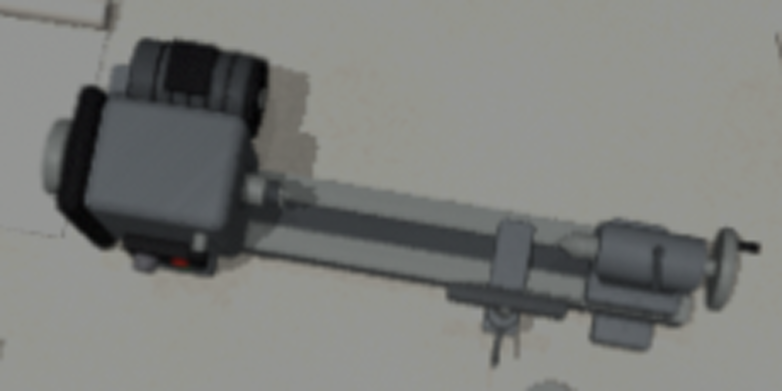

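The enlarged top view shows the crown's tooth plane near px (224,141.5) and the tail tip near (304.7,156.5). Next I'll put both on the axis height and redo the blank's mask.

```bash
python3 - <<'E'
from h import *
c=cam('top');im=c['img']
a=onplane(c,(223.8,141.5),.185);b=onplane(c,(304.7,156.5),.185)
print(a,b,np.linalg.norm(a-b),'axis yaw(+y dir)',np.degrees(np.arctan2(*(a-b)[[1,0]])))
hsv=cv2.cvtColor(im,cv2.COLOR_BGR2HSV)
m=((hsv[...,1]>90)&(hsv[...,0]<25)).astype(np.uint8);m[:195]=0;m[228:]=0;m[:,:192]=0;m[:,255:]=0
k=max(cv2.findContours(m,0,2)[0],key=cv2.contourArea)
w=np.array([onplane(c,p[0].astype(float),.04)[:2] for p in k],np.float32)
print(cv2.minAreaRect(k),cv2.minAreaRect(w))
s=r.read_state();x=R.from_quat(s['ee_rot']).as_matrix();print(x.round(3),s['tcp_pos'])
E
```

```text
[0.67594677 0.14897882 0.185     ] [ 0.62863296 -0.14720074  0.185     ] 0.2999348713420592 axis yaw(+y dir) 80.92385569923312
((222.0186767578125, 210.7108917236328), (44.55253601074219, 9.721722602844238), 3.6913859844207764) ((0.43401551246643066, 0.1582341492176056), (0.1749226599931717, 0.038110218942165375), 87.9874496459961)
[[ 0.972  0.236 -0.   ]
 [ 0.236 -0.972  0.001]
 [ 0.    -0.001 -1.   ]] [ 0.13541348 -0.55862335  0.30341924]
```

```bash
python3 -m handwheel '[[85,[0,0,0],-0.125],[85,[0,0,0],-0.125],[85,[0,0,0],-0.125],[85,[0,0,0],-0.125],[85,[0,0,0],-0.125],[85,[0,0,0],-0.125],[85,[0,0,0],-0.125],[85,[0,0,0],-0.125],[85,[0,0,0],-0.125],[85,[0,0,0],-0.125],[85,[0,0,0],-0.05]]'
python3 -m handwheel '[[85,[0.6,0.3,0],0],[85,[1,0.4,0],0],[85,[1,0.4,0],0],[85,[1,0.4,0],0],[85,[1,0.4,0],0],[85,[1,0.4,0],0],[85,[1,0.4,0],0],[85,[1,0.4,0],0],[85,[1,0.4,0],0],[85,[1,0.4,0],0],[85,[1,0.4,0],0],[85,[1,0.4,0],0],[85,[1,0.4,0],0]]'
python3 -m handwheel '[[85,[1,0.4,0],0],[85,[1,0.4,0],0],[85,[1,0.4,0],0],[85,[1,0.4,0],0],[85,[1,0.4,0],0],[85,[1,0.4,0],0],[85,[1,0.4,0],0],[85,[1,0.4,0],0],[85,[1,0.2,0],0],[85,[1,0.2,0],0],[85,[1,0.1,0],0],[85,[0.6,0,0],0],[85,[0,0,0],0],[85,[0,0,0],0]]'
python3 - <<'E'
from h import *
c=cam('wrist','w1.png');s=r.read_state()
M=R.from_quat(s['ee_rot']).as_matrix();print(s['tcp_pos'],np.degrees(np.arctan2(M[1,0],M[0,0])),c['position'],s['time_s'])
for P in [(.434,.158,.04),(.676,.149,.185),(.629,-.147,.185)]: print(proj(c,P))
E
```

```text
time_s: 1.12
tcp_pos: [0.1354, -0.5587, 0.3037]
ee_rot: [0.717, 0.697, 0.0, -0.0]
wrist_force: [0.6, -0.2, -0.3]
grip_width: 0.996
grasp_force: 0.0
time_s: 2.2
tcp_pos: [0.3009, -0.1845, 0.304]
ee_rot: [0.719, 0.695, 0.0, 0.0]
wrist_force: [1.4, -0.6, 0.2]
grip_width: 0.998
grasp_force: 0.0
time_s: 3.37
tcp_pos: [0.423, 0.1585, 0.3036]
ee_rot: [0.718, 0.696, -0.001, 0.0]
wrist_force: [1.2, -0.4, -0.4]
grip_width: 0.994
grasp_force: 0.0
[0.42294932 0.15771701 0.30361927] 88.15494620180598 [0.42539923 0.23415523 0.3727971 ] 3.4167
[[263.80080298 171.75677903]]
[[630.59752057 222.37145666]]
[[477.50406916 508.98043496]]
```

View pics/w1.png

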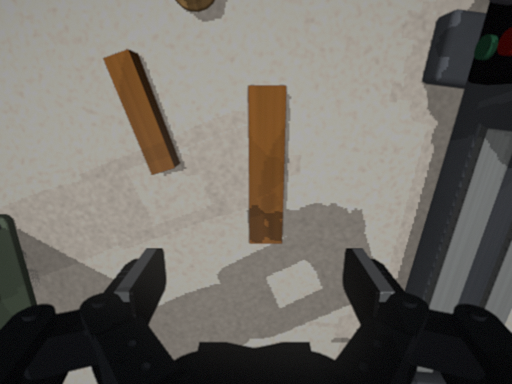

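The wrist view shows the blank from (249,86) to (282,243), midway between the open fingers and well aligned, with a small look-alike at (142,112).

```bash
python3 - <<'E'
from h import *
c=cam('wrist');s=r.read_state()
hsv=cv2.cvtColor(c['img'],cv2.COLOR_BGR2HSV)
m=((hsv[...,1]>130)&(hsv[...,0]<25)).astype(np.uint8);m[:, :225]=0;m[:,310:]=0;m[:60]=0;m[260:]=0
k=max(cv2.findContours(m,0,2)[0],key=cv2.contourArea)
w=np.array([onplane(c,p[0].astype(float),.04)[:2] for p in k],np.float32)
q=cv2.minAreaRect(w);print(q)
M=R.from_quat(s['ee_rot']).as_matrix();d=np.array([*q[0],.02])-s['tcp_pos'];print('shift tool units',(M.T@d/.03).round(2))
E
```

```text
((0.43656232953071594, 0.15976089239120483), (0.17695796489715576, 0.037970587611198425), 88.06717681884766)
shift tool units [0.11 0.45 9.46]
```

```bash
python3 -m handwheel '[[85,[0.1,0.45,0.5],0],[85,[0,0,1],0],[85,[0,0,1],0],[85,[0,0,1],0],[85,[0,0,1],0],[85,[0,0,1],0],[85,[0,0,0.8],0],[85,[0,0,0.6],0],[85,[0,0,0.35],0],[85,[0,0,0.2],0],[85,[0,0,0],0],[85,[0,0,0],0]]' 100
python3 -m handwheel '[[30,[0,0,0],0],[30,[0,0,0],0],[30,[0,0,0],0],[30,[0,0,0],0],[30,[0,0,0],0],[30,[0,0,0],0],[30,[0,0,0],0],[30,[0,0,0],0],[30,[0,0,0],0],[30,[0,0,0],0]]' 100
```

```text
time_s: 4.47
tcp_pos: [0.4372, 0.16, 0.0808]
ee_rot: [0.719, 0.695, 0.0, 0.0]
wrist_force: [0.6, -0.1, 0.1]
grip_width: 0.993
grasp_force: 0.0
time_s: 5.3
tcp_pos: [0.4374, 0.1608, 0.0813]
ee_rot: [0.719, 0.695, 0.001, 0.0]
wrist_force: [-0.3, -0.7, 6.2]
grip_width: 0.453
grasp_force: 101.8
```

```bash
python3 -m handwheel '[[30,[0,0,-0.3],0],[30,[0,0,-0.6],0],[30,[0,0,-0.8],0],[30,[0,0,-0.8],0],[30,[0,0,-0.8],0],[30,[0,0,-0.8],0],[30,[0,0,-0.8],0],[30,[0,0,-0.8],0],[30,[0,0,-0.8],0],[30,[0,0,-0.6],0],[30,[0,0,-0.2],0],[30,[0,0,0],0.062],[30,[0,0,0],0.062],[30,[0,0,0],0]]'
python3 -m handwheel '[[30,[-0.2,0.3,0],0],[30,[-0.4,0.7,0],0],[30,[-0.4,0.8,0],0],[30,[-0.4,0.8,0],0],[30,[-0.4,0.8,0],0],[30,[-0.4,0.8,0],0],[30,[-0.4,0.8,0],0],[30,[-0.4,0.8,0],0],[30,[-0.4,0.8,0],0],[30,[-0.4,0.8,0],0],[30,[-0.2,0.4,0],0],[30,[-0.1,0.1,0],0],[30,[0,0,0],0],[30,[0,0,0],0]]'
python3 - <<'E'
from h import *
c=cam('wrist','w2.png');s=r.read_state()
M=R.from_quat(s['ee_rot']).as_matrix();print(s['tcp_pos'],np.degrees(np.arctan2(M[1,0],M[0,0])),c['position'],s['grip_width'])
print(proj(c,[(.676,.149,.185)]))
cam('top','t2.png')
E
```

```text
time_s: 6.47
tcp_pos: [0.4362, 0.1604, 0.2988]
ee_rot: [0.761, 0.649, -0.001, -0.0]
wrist_force: [0.1, 0.3, -3.3]
grip_width: 0.452
grasp_force: 100.8
time_s: 7.63
tcp_pos: [0.6511, 0.002, 0.2986]
ee_rot: [0.76, 0.65, -0.001, -0.001]
wrist_force: [-1.4, -0.1, -3.0]
grip_width: 0.454
grasp_force: 101.1
[0.65088515 0.00239388 0.29902224] 81.04895441687835 [0.66289827 0.07672782 0.36791993] 0.45506131737621597
[[257.69353279 -50.86550479]]
```

View pics/w2.png

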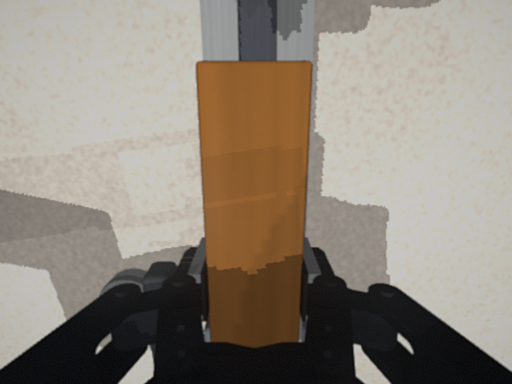

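The wrist view shows the held blank, with its top front edge at row 62 and columns 197 to 311, sitting over the bed (201 to 314). The crown is just out of the frame above. I'll raise the arm to bring it in.

```bash
python3 -m handwheel '[[30,[0,0,-0.5],0],[30,[0,0,-0.9],0],[30,[0,0,-0.9],0],[30,[0,0,-0.5],0],[30,[0,0,-0.2],0],[30,[0,0,0],0],[30,[0,0,0],0]]'
python3 - <<'E'
from h import *
c=cam('wrist','w3.png');s=r.read_state()
M=R.from_quat(s['ee_rot']).as_matrix();print(s['tcp_pos'],np.degrees(np.arctan2(M[1,0],M[0,0])),c['position'])
print(proj(c,[(.676,.149,.185),(.6747,.141,.185)]))
E
```

```text
time_s: 8.32
tcp_pos: [0.651, 0.0025, 0.3887]
ee_rot: [0.76, 0.65, -0.0, -0.0]
wrist_force: [0.1, -0.4, -3.1]
grip_width: 0.451
grasp_force: 101.0
[0.65100546 0.00239075 0.38792721] 81.03665280632895 [0.66276026 0.0773084  0.45800745]
[[256.50782045   4.08737761]
 [256.43731157  15.62972906]]
```

View pics/w3.png

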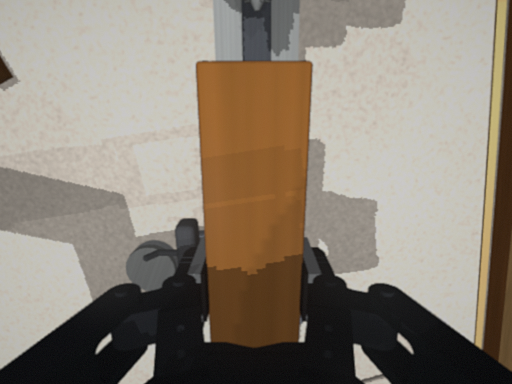

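The crown shows at the top edge of this view, near (257,5), and the bed spans columns 215 to 300. I'll enlarge that part.

```bash
python3 - <<'E'
from h import *
i=cv2.imread('pics/w3.png')[0:70,190:320]
cv2.imwrite('pics/w3c.png',cv2.resize(np.clip(i*1.8,0,255).astype(np.uint8),None,fx=6,fy=6,interpolation=cv2.INTER_CUBIC))
E
```

```text
(no output)
```

View pics/w3c.png

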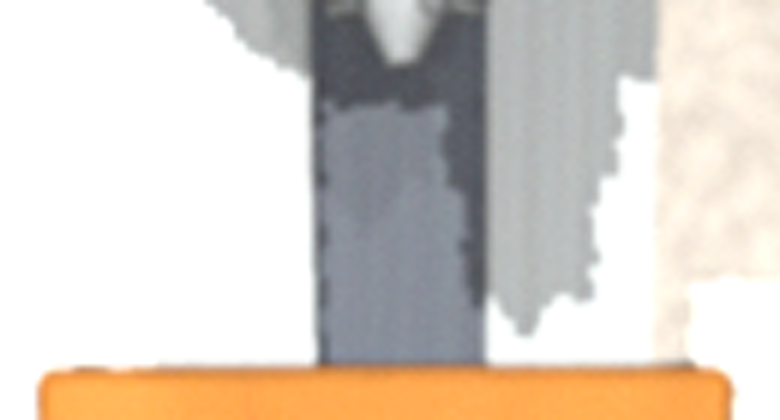

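The enlarged view puts the point's tip at about (256.7,10.5). The blank's front top edge runs from (196.5,61.5) to (311.5,61.5), and the bed slot looks parallel to the blank.

```bash
python3 - <<'E'
from h import *
c=cam('wrist');s=r.read_state();M=R.from_quat(s['ee_rot']).as_matrix();t=s['tcp_pos']
tip=onplane(c,(256.7,10.5),.185);T=M.T@(tip-t)
L=onplane(c,(197,61.5),t[2]-.0413);Q=onplane(c,(311.5,61.5),t[2]-.0413)
print('tip',tip,T,'end',M.T@((L+Q)/2-t),'width',np.linalg.norm(L-Q))
hsv=cv2.cvtColor(c['img'],cv2.COLOR_BGR2HSV);row=[]
for v in (80,110,140,180,220):
    u=np.where((hsv[v,:,1]>130)&(hsv[v,:,0]<25))[0];u=u[(u>180)&(u<330)]
    a,b=[M.T@(onplane(c,(float(x),v),t[2]-.0413)-t) for x in(u[0],u[-1]+1)];print(v,u[0],u[-1],a[:2].round(4),b[:2].round(4))
a,b=[onplane(c,p,.09) for p in((242.2,5),(243,58))];print('slot yaw tool',np.degrees(np.arctan2(*(M.T@(b-a))[[1,0]])))
a,b=[onplane(c,p,.09) for p in((271,5),(271,58))];print('slot yaw tool',np.degrees(np.arctan2(*(M.T@(b-a))[[1,0]])))
E
```

```text
tip [0.67509579 0.14421925 0.185     ] [0.14402334 0.00228556 0.20248407] end [ 8.84097980e-02 -2.23049743e-05  4.12496817e-02] width 0.03836138306513312
80 197 310 [ 0.0826 -0.0195] [0.0826 0.0193]
110 199 309 [ 0.0727 -0.0193] [0.0727 0.0195]
140 201 307 [ 0.0623 -0.0192] [0.0623 0.0193]
180 203 305 [ 0.0475 -0.0192] [0.0475 0.0193]
220 205 303 [ 0.0314 -0.0192] [0.0314 0.0193]
slot yaw tool 179.64916780184097
slot yaw tool 179.10886844392584
```

```bash
python3 -m handwheel '[[30,[0,0.08,0.4],0],[30,[0,0,0.7],0],[30,[0,0,0.7],0],[30,[0,0,0.7],0],[30,[0,0,0.7],0],[30,[0,0,0.7],0],[30,[0,0,0.5],0],[30,[0,0,0.3],0],[30,[0,0,0],0],[30,[0,0,0],0]]'
python3 -m handwheel '[[30,[0.2,0,0],0],[30,[0.3,0,0],0],[30,[0.3,0,0],0],[30,[0.3,0,0],0],[30,[0.2,0,0],0],[30,[0,0,0],0],[30,[0,0,0],0]]'
python3 - <<'E'
from h import *
c=cam('wrist','w4.png');d=cam('top','t4.png')
i=d['img'][115:185,180:300];cv2.imwrite('pics/t4c.png',cv2.resize(np.clip(i*1.3,0,255).astype(np.uint8),None,fx=6,fy=6,interpolation=cv2.INTER_CUBIC))
s=r.read_state();print(s['tcp_pos'],s['wrist_force'])
E
```

```text
time_s: 9.25
tcp_pos: [0.654, 0.0017, 0.2478]
ee_rot: [0.76, 0.65, -0.001, -0.0]
wrist_force: [0.4, 0.1, -0.9]
grip_width: 0.452
grasp_force: 101.0
time_s: 9.83
tcp_pos: [0.6602, 0.0409, 0.2485]
ee_rot: [0.76, 0.65, -0.0, 0.0]
wrist_force: [-0.4, 0.5, -2.4]
grip_width: 0.453
grasp_force: 101.0
[0.66010981 0.04013989 0.2483585 ] [ 0.0979927  -0.67575173 -1.31010923]
```

View pics/w4.png

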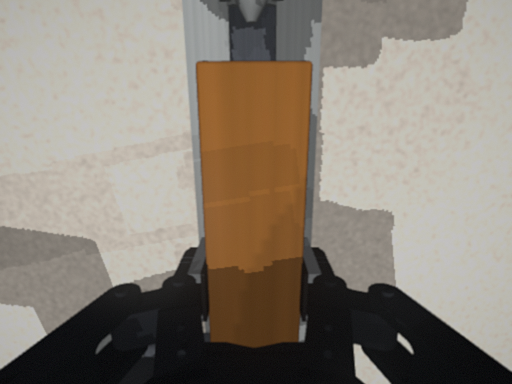

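The point tip is now at about (252.5,21), almost in line with the middle of the blank (254,62).

```bash
python3 - <<'E'
from h import *
c=cam('wrist');s=r.read_state();M=R.from_quat(s['ee_rot']).as_matrix();t=s['tcp_pos']
g=cv2.cvtColor(c['img'],cv2.COLOR_BGR2GRAY).astype(int)
for v in (2,6,10,14,18,20,22): print(v,g[v,236:270])
print(M.T@(onplane(c,(252.5,20.5),.185)-t), proj(c,[t+M@[.1,0,t[2]-.185],t+M@[.13,0,t[2]-.185]]))
E
```

```text
2 [ 50  55  67  85  96  99 104 109 112 114 115 115 118 119 120 120 116 116
 112 102  91  85  83  78  75  75  75  67  57  49  49  49  46  46]
6 [ 47  47  56  67  82  92  97  99 106 111 113 114 117 116 118 116 114 111
 109 106 102  95  90  85  79  67  57  48  45  45  46  48  49  51]
10 [ 46  48  45  47  51  63  83  91  96 104 110 114 113 114 114 114 112 109
 103  99  92  87  80  67  56  50  48  44  47  46  46  46  50  50]
14 [ 47  46  47  47  46  43  51  62  80  93 100 107 113 113 113 112 108 103
  97  89  81  69  56  47  45  48  47  48  46  48  49  53  52  50]
18 [ 46  47  47  47  47  46  45  45  48  67  82  94  98 100  97  97  92  86
  79  69  58  49  45  46  48  51  52  52  53  51  50  50  52  51]
20 [45 47 45 46 46 46 44 44 44 45 50 52 51 48 46 46 46 46 47 47 45 44 44 46
 48 51 51 49 52 51 51 52 52 50]
22 [47 47 47 46 46 45 46 43 46 47 47 47 44 45 46 45 44 47 48 48 45 45 47 46
 45 50 50 51 52 52 51 53 52 51]
[ 0.1056628  -0.00064068  0.06330756] [[254.15171061  36.63041601]
 [254.17074276 -53.7076208 ]]
```

```bash
python3 -m handwheel '[[30,[0.1,-0.04,0.05],0],[30,[0.15,0,0],0],[30,[0.15,0,0],0],[30,[0.1,0,0],0],[30,[0,0,0],0],[30,[0,0,0],0],[30,[0,0,0],0]]'
python3 -m handwheel '[[30,[0.05,0,0],0],[30,[0.05,0,0],0],[30,[0.05,0,0],0],[30,[0,0,0],0],[30,[0,0,0],0],[30,[0,0,0],0]]'
```

```text
time_s: 10.57
tcp_pos: [0.6614, 0.0553, 0.2469]
ee_rot: [0.76, 0.65, -0.0, 0.0]
wrist_force: [-0.1, -0.8, -2.4]
grip_width: 0.451
grasp_force: 101.0
time_s: 11.07
tcp_pos: [0.6619, 0.0587, 0.247]
ee_rot: [0.76, 0.649, -0.001, 0.001]
wrist_force: [-1.2, -4.9, -1.9]
grip_width: 0.451
grasp_force: 101.0
```

```bash
python3 -m handwheel '[[30,[0.05,0,0],0],[30,[0.05,0,0],0],[30,[0,0,0],0],[30,[0,0,0],0],[30,[0,0,0],0]]'
python3 -m handwheel '[[30,[0.04,0,0],0],[30,[0.04,0,0],0],[30,[0,0,0],0],[30,[0,0,0],0],[30,[0,0,0],0]]'
```

```text
time_s: 11.48
tcp_pos: [0.6623, 0.061, 0.247]
ee_rot: [0.76, 0.649, -0.001, 0.001]
wrist_force: [-1.0, -6.3, -1.2]
grip_width: 0.451
grasp_force: 101.0
time_s: 11.9
tcp_pos: [0.6626, 0.0629, 0.2471]
ee_rot: [0.76, 0.649, -0.002, 0.001]
wrist_force: [-1.6, -7.4, -0.5]
grip_width: 0.455
grasp_force: 101.1
```

```bash
python3 -m handwheel '[[30,[0.04,0,0],0],[30,[0.03,0,0],0],[30,[0,0,0],0],[30,[0,0,0],0],[30,[0,0,0],0]]'
python3 -m handwheel '[[30,[0.03,0,0],0],[30,[0,0,0],0],[30,[0,0,0],0],[30,[0,0,0],0]]'
```

```text
time_s: 12.32
tcp_pos: [0.6628, 0.0645, 0.2471]
ee_rot: [0.76, 0.649, -0.002, 0.002]
wrist_force: [-2.1, -10.3, -0.0]
grip_width: 0.456
grasp_force: 101.1
time_s: 12.65
tcp_pos: [0.6629, 0.0651, 0.2472]
ee_rot: [0.76, 0.649, -0.002, 0.002]
wrist_force: [-2.2, -9.9, 0.2]
grip_width: 0.447
grasp_force: 101.1
```

```bash
python3 -m handwheel '[[30,[0.03,0,0],0],[30,[0,0,0],0],[30,[0,0,0],0],[30,[0,0,0],0]]'
python3 -m handwheel '[[30,[0.03,0,0],0],[30,[0,0,0],0],[30,[0,0,0],0],[30,[0,0,0],0]]'
```

```text
time_s: 12.98
tcp_pos: [0.6629, 0.0653, 0.2472]
ee_rot: [0.76, 0.649, -0.003, 0.002]
wrist_force: [-3.1, -13.5, 1.2]
grip_width: 0.451
grasp_force: 101.2
time_s: 13.32
tcp_pos: [0.663, 0.0654, 0.2473]
ee_rot: [0.76, 0.649, -0.003, 0.003]
wrist_force: [-3.7, -14.6, 1.0]
grip_width: 0.455
grasp_force: 101.3
```

```bash
python3 -m handwheel '[[30,[0.04,0,0],0],[30,[0,0,0],0],[30,[0,0,0],0],[30,[0,0,0],0]]'
python3 -m handwheel '[[30,[0.04,0,0],0],[30,[0,0,0],0],[30,[0,0,0],0],[30,[0,0,0],0]]'
```

```text
time_s: 13.65
tcp_pos: [0.663, 0.0656, 0.2474]
ee_rot: [0.76, 0.649, -0.004, 0.003]
wrist_force: [-4.2, -17.1, 1.7]
grip_width: 0.446
grasp_force: 101.4
time_s: 13.98
tcp_pos: [0.6631, 0.0657, 0.2476]
ee_rot: [0.76, 0.649, -0.005, 0.004]
wrist_force: [-5.0, -20.9, 2.8]
grip_width: 0.453
grasp_force: 101.5
```

```bash
python3 -m handwheel '[[30,[0.02,0,0],0],[30,[0,0,0],0],[30,[0,0,0],0],[30,[0,0,0],0],[30,[0,0,0],0],[30,[0,0,0],0]]'
python3 - <<'E'
from h import *
w=cam('wrist');d=cam('top')
i=cv2.resize(d['img'][110:180,180:300],None,fx=5,fy=5,interpolation=cv2.INTER_CUBIC)
j=cv2.resize(w['img'][0:100,170:340],(600,353));cv2.imwrite('pics/f.png',cv2.convertScaleAbs(np.vstack([i[:240],j]),alpha=1.3))
s=r.read_state();M=R.from_quat(s['ee_rot']).as_matrix();t=s['tcp_pos'];print(s['wrist_force'],s['wrist_torque'],t+M@[.09,0,.0613],abs(s['joint_vel']).max())
hsv=cv2.cvtColor(w['img'],cv2.COLOR_BGR2HSV)
for v in (80,220):
    u=np.where((hsv[v,:,1]>130)&(hsv[v,:,0]<25))[0];u=u[(u>180)&(u<330)];print(v,u[0],u[-1])
E
```

```text
time_s: 14.48
tcp_pos: [0.6631, 0.0658, 0.2476]
ee_rot: [0.76, 0.649, -0.005, 0.004]
wrist_force: [-5.2, -21.3, 3.6]
grip_width: 0.452
grasp_force: 101.5
[ -4.74219404 -21.45769028   4.21209001] [-3.11523117  0.64030024  0.1713771 ] [0.67699096 0.15384843 0.18509279] 0.0024751311608113254
80 197 310
220 205 303
```

View pics/f.png

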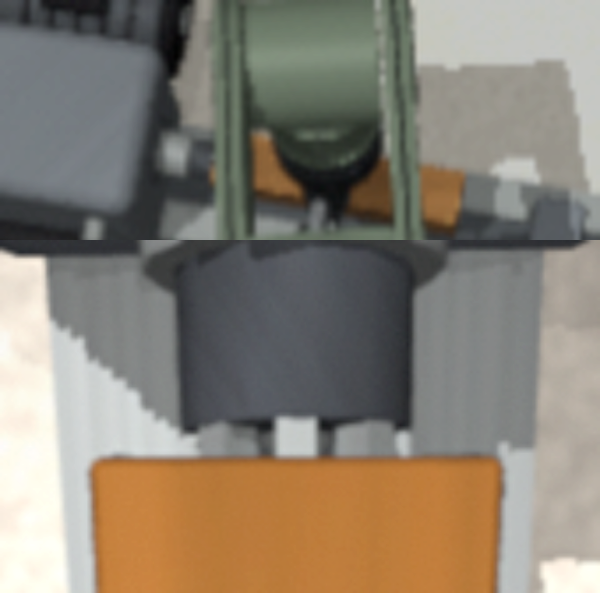

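The final view shows the blank's end against the teeth, with the crown's middle at column 296 and the blank's at 297. The push is steady at about 22 N.

```bash
python3 -c "
from workcell import r
print(r.sign_off())"
```

```text
the job is handed in; nothing more can be done
None
```

The job is handed in: the blank is held in line with the spindle, its end seated centrally against the crown's teeth, under a steady push of about 22 N (the judge returned no verdict).

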